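Assemble the calorimeter

ROBOT

A 6-joint arm with a two-finger parallel gripper is mounted at the origin on the work surface. World frame = base frame: x ahead of the robot, y to its left, z up, the work surface at z = 0. Lengths are in m, angles in degrees, forces in N, time in s.
With the tool pointing down it reaches from about 0.25 to 0.775 m from the base axis. Payload 4 kg.
Tool frame: the origin (TCP) lies on the front face of the gripper's body, between the roots of the fingers; the fingertips stand 73 mm ahead of it and the grasp point (between the pads) lies 54 mm ahead of it; y points along the fingers, z is the direction in which the jaws open and shut, and the axes are right-handed (so a half turn about y gives the same grasp; the last joint's range is limited). The gripper opens to 85 mm and grips with 20 to 120 N. Pads are 22 mm wide; open, the fingers measure 114 mm over their backs; the gripper's body (76 mm by 85 mm) begins 54 mm behind the grasp point. The pads swing forward as they close: fully open they stand 13 mm farther back than shut.
Start: joints at [-81.251, 4.996, 78.535, -0, 96.463, -5.907], TCP at [0.139, -0.532, 0.304] pointing down, gripper open.
Joint ranges: [-177.83, 177.83], [-43.37, 116.18], [15.69, 146.23], [-61.86, 241.86], [9.47, 152.12], [-147.06, 147.06]. Speed limits (degrees/s): [159.86, 159.86, 180, 180, 180, 180].

INTERFACE

Orientations are given as a 3x3 rotation matrix whose columns are the frame's x, y, z axes.
In Python, from rig import * gives the robot as it stands. Calls block until the motion is done:
- move_ptp(position, orientation): joint-space move of the TCP to a pose.
- servo_line(position, ori=None, velocity=0.15): straight line of the TCP; ori=None keeps the orientation; velocity is the mean speed in m/s.
- set_joints(angles): joint-space move.
- set_gripper(opening): opening from 0.0 (shut) to 1.0 (fully open); the grip force is fixed at half the most; returns when the fingers have stopped.
- sleep(seconds).
- inverse_kinematics(position, orientation): joint angles nearest the present ones, or None.
- state(): the state.
- read_camera(name): name is "scene" or "side" or "wrist"; returns a dict with "image" (480x640x3 uint8, red, green, blue), "range_z" (480x640 float32, m along the optical axis (not along the pixel's ray), 0 where there is no reading), "fovy" (degrees; the focal length in pixels is half the picture's height over the tangent of half this angle, whatever the lens; pixels are square), "cx", "cy" (the principal point, pixels), "world_from_camera" (4x4, takes a point from camera to world coordinates). Camera axes: x right, y down, z forward; pixel columns grow to the right and rows downward; lengths in m; the calibration is good to about 2 mm. A picture is of the moment at which its call begins.
A pose or a line that the arm cannot do raises IKError and nothing moves.
- sign_off(): hands the job in, once; it reports no verdict.
Trained networks look in a picture, given as the dict that the camera call returned (one of the last four; its "shot" number tells which), for a name from the list of things; names that differ only in an ending like _2 or _b are one class to them, and where a whole thing is asked for, a point or a joint stands for the part that bears it (a point fixed in the world has none). Each returns a list of dicts, best first, with "conf" (0 to 1); they miss things now and then, are a little off and sometimes report something else, mostly with a low value. They report only what shows in the picture. A call takes as long as a camera call.
- spot_in(picture, label): "bbox" ([left, top, width, height] in pixels, round what is visible of it).
- silhouettes(picture, label): "mask" (480x640 bool, what is visible of it) and "bbox" ([left, top, width, height] in pixels, round what is visible of it).
- tip_of(picture, label): "pixel" ([row, column] in pixels: a listed point, or the origin of a listed thing).
The state is a dict: "clock": time; "joint_pos": joint angles; "dq": joint speeds; "effort": joint torques, N m; "tool_pos": TCP position; "tcp_rot": TCP orientation; "ft_force": force on the tool from outside, world axes, zero at the start; "moment": the same for the moment, N m; "width": opening from 0.0 (shut) to 1.0 (fully open).
Only numpy, scipy, OpenCV 4.12 (cv2) and the standard library are available. Lean on these libraries where they do the work, as an engineer would, in place of code of your own. Each camera call takes 0.05 s, during which the arm holds its last target. There are 200 camera calls.

TASK

Put the calorimeter together on the blue jacket, which stays where it stands: first the cream support ring on its rim, then the copper cup down through the ring until its lip rests on the ring, then the white lid on the cup, and last the red stopper in the lid's hole. Take the parts one at a time and lower each onto its seat instead of dropping it, so that all end upright and fully home; leave the aluminium cup and the white jacket where they are.

Things in the scene. Friction and masses are not known exactly. Their poses are not given: they have to be found in the camera images.
- jacket_blue: blue outer jacket of the calorimeter, the one to build on: open round metal vessel, upright and loose, 0.5 kg, 94 mm outside diameter, 90 mm high, 86 mm wide inside, grey inside; origin at the centre of its underside, z up its axis (rim at z = 90 mm)
- jacket_white: white outer jacket, to be left alone: open round metal vessel, upright and loose, 0.5 kg, 94 mm outside diameter, 90 mm high, 86 mm wide inside, grey inside; origin at the centre of its underside, z up its axis (rim at z = 90 mm)
- support_ring: cream plastic ring, 90 g, right way up, 54 mm hole; z 0 to 10 mm: spigot, 74 mm wide at the foot, 81 at its top, goes in the jacket's mouth; z 10 to 16: flange 92 mm across, rests on the jacket's rim; z 16 to 30: collar 62 mm across, to grip; origin at the centre of its underside, z up its axis. Home: origin 80 mm above the jacket's
- cup_copper: copper-coloured cup, 160 g: tapered open cup, upright, 80 mm high, 40 mm wide at the foot, 50 mm under the outward lip, which is 64 mm across and fills the top 8 mm (z = 72 to 80 mm); mouth 44 mm; origin at the centre of its underside, z up its axis. Grip it by the lip. Home: lip on the ring's collar, origin 42 mm below the ring's
- cup_aluminium: silver-grey aluminium cup, to be left alone: tapered open cup, upright, 80 mm high, 40 mm wide at the foot, 50 mm under the outward lip, which is 64 mm across and fills the top 8 mm (z = 72 to 80 mm); mouth 44 mm; origin at the centre of its underside, z up its axis
- lid: white plastic lid, 60 g, right way up, 25 mm hole right through; z 0 to 8 mm: spigot, 32 mm wide at the foot, 40 at its top, goes in the cup's mouth; z 8 to 13: disc 72 mm across, rests on the cup's lip; z 13 to 28: neck 38 mm across, to grip; origin at the centre of its underside, z up its axis. Home: origin 72 mm above the cup's
- stopper: red rubber stopper, 30 g, standing on its narrow end; z 0 to 18 mm: tapered plug, 16 mm wide at the foot, 22 at its top; z 18 to 32: head 30 mm across, to grip; origin at the centre of its underside, z up its axis. Home: the head's underside rests on the lid's neck, origin 10 mm above the lid's

How it is judged:
By the outcome, as a careful person would: the job done as asked, in the order asked, and still so for the second after the job is handed in, with the robot touching nothing.
It also fails if it takes over 122 s, if anything falls off the work surface, if the arm or the gripper's body presses on something with over 40 N, if the wrist force passes 120 N, or if a joint passes its speed limit or range.

## Working session

There is one attempt and no reset: what is moved stays moved. The work goes in short steps, each a Python script; the robot and the scene stay as the last script left them, time stands still between calls to the robot, and variables do not carry over. Pictures are saved under pics/ and viewed, about 12 in all and at most 16, crops included, and the job is handed in when it is done.

```bash
ls; mkdir -p pics; python3 - <<'E'
from rig import *
import cv2, numpy as np
s=state(); print(s)
ims=[]
for n in ["scene","side"]:
    p=read_camera(n); cv2.imwrite(f"pics/{n}0.png",p["image"][:,:,::-1])
    print(n,p["fovy"],p["cx"],p["cy"],p["world_from_camera"].round(3).tolist(),p["shot"])
    for l in ["jacket_blue","jacket_white","support_ring","cup_copper","cup_aluminium","lid","stopper"]:
        print(l,[(d["bbox"],round(d["conf"],2)) for d in spot_in(p,l)])
E
```

```text
pics
{'clock': 0.0, 'joint_pos': array([-8.12534231e+01,  5.04022866e+00,  7.86278320e+01,  1.87568917e-03,
        9.64615847e+01, -5.90580469e+00]), 'dq': array([ 0.12641374,  0.10238986,  0.01343836, -0.07416399,  0.04962389,
        0.03995161]), 'effort': array([-3.49855372e-04, -3.51867843e+01, -3.13270283e+01, -6.33734430e-05,
        1.09732995e-02, -2.41158057e-05]), 'tool_pos': array([ 0.13908853, -0.53176711,  0.30270092]), 'tcp_rot': array([[-9.67477435e-01, -3.11930988e-04,  2.52957141e-01],
       [-2.52957194e-01,  2.24136977e-03, -9.67474875e-01],
       [-2.65185095e-04, -9.99997439e-01, -2.24737986e-03]]), 'ft_force': array([-0.29644105,  0.71963726, -0.12300464]), 'moment': array([ 0.026454  , -0.03282582, -0.0003351 ]), 'width': 0.9972880309206917}
scene 43.47591094056736 310.35864794337147 241.06301586148186 [[-0.69, 0.517, -0.506, 1.125], [0.724, 0.491, -0.485, 0.559], [-0.002, -0.701, -0.713, 0.863], [0.0, 0.0, 0.0, 1.0]] 1
jacket_blue [([332.1, 186.7, 45.7, 67.7], 0.8)]
jacket_white [([383.9, 232.0, 59.8, 67.3], 0.63)]
support_ring [([201.1, 148.3, 43.5, 29.2], 0.63)]
cup_copper [([392.8, 320.7, 43.5, 50.3], 0.86), ([332.9, 185.6, 47.5, 65.5], 0.55)]
cup_aluminium [([479.6, 288.9, 36.4, 52.2], 0.91)]
lid [([256.9, 184.4, 34.4, 26.2], 0.65)]
stopper [([314.4, 280.0, 14.0, 18.8], 0.8)]
side 57.40669874935041 317.13546117038084 247.08759645381002 [[0.752, -0.383, 0.537, 0.126], [-0.659, -0.446, 0.605, -0.486], [0.008, -0.809, -0.588, 0.486], [0.0, 0.0, 0.0, 1.0]] 2
jacket_blue [([223.0, 214.1, 61.5, 75.8], 0.87)]
jacket_white [([189.6, 178.7, 53.7, 65.6], 0.65)]
support_ring [([409.9, 367.1, 75.9, 69.6], 0.91), ([300.9, 208.5, 12.8, 18.9], 0.29)]
cup_copper [([235.5, 152.9, 29.0, 42.2], 0.69), ([226.2, 215.0, 59.1, 74.7], 0.32)]
cup_aluminium [([159.8, 159.9, 33.7, 42.9], 0.67)]
lid [([329.5, 306.4, 50.0, 33.7], 0.81)]
stopper [([301.8, 207.7, 13.0, 19.8], 0.58)]
```

View pics/scene0.png

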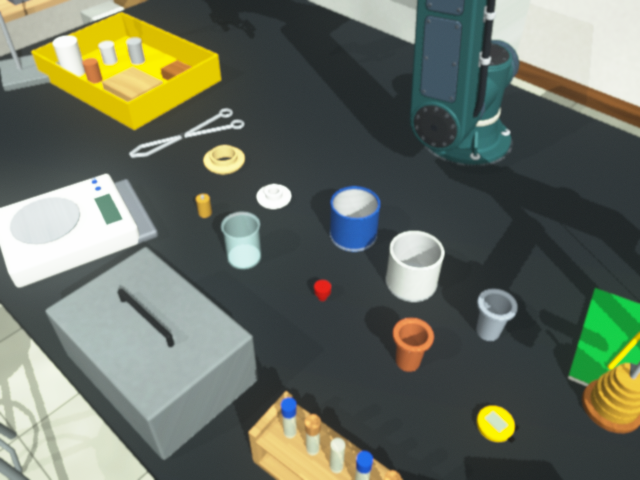

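View pics/side0.png

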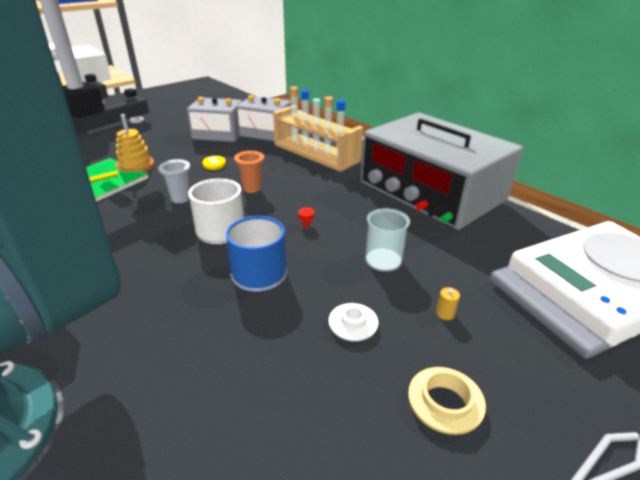

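Both views show all the parts, and the boxes match them. In the scene view: ring (224,160), lid (274,196), blue jacket (355,218), white jacket (414,265), copper cup (412,345), aluminium cup (496,315), stopper (322,290). Next I'll measure positions from masks and range.

```bash
cat > h.py <<'E'
from rig import *
import cv2, numpy as np
from scipy.optimize import least_squares
# feature height band (at z offset 0), radius of the outer top feature
FEAT={"jacket_blue":(.09,.047,.0),"jacket_white":(.09,.047,0),"support_ring":(.03,.031,0),"cup_copper":(.08,.032,0),
      "cup_aluminium":(.08,.032,0),"lid":(.028,.019,0),"stopper":(.032,.015,0)}
def pts(p,mask):
    f=240/np.tan(np.radians(p["fovy"]/2)); v,u=np.nonzero(mask&(p["range_z"]>0)); z=p["range_z"][v,u]
    c=np.stack([(u-p["cx"])*z/f,(v-p["cy"])*z/f,z]); T=p["world_from_camera"]
    return (T[:3,:3]@c).T+T[:3,3]
def best(p,l):
    d=silhouettes(p,l); return d[0] if d else None
def ray_at(p,px,h):
    f=240/np.tan(np.radians(p["fovy"]/2)); T=p["world_from_camera"]
    d=T[:3,:3]@np.array([(px[0]-p["cx"])/f,(px[1]-p["cy"])/f,1]); o=T[:3,3]
    return (o+d*(h-o[2])/d[2])[:2]
E
python3 - <<'E'
from h import *
for n in ["scene","side"]:
    p=read_camera(n)
    for l,(h,r,_) in FEAT.items():
        d=best(p,l)
        if d is None: print(n,l,"none"); continue
        m=d["mask"]; P=pts(p,m)
        zt=np.percentile(P[:,2],[1,50,99])
        # upper points
        U=P[P[:,2]>h-.01]
        t=tip_of(p,l); 
        o=ray_at(p,t[0]["pixel"][::-1],0) if t else None
        b=cv2.minEnclosingCircle((U[:,:2]*1000).astype(np.float32)) if len(U)>3 else None
        print(n,l,round(d["conf"],2),m.sum(),"z",zt.round(3),"top n",len(U),"circ",np.round(b[0],0) if b else None,round(b[1],1) if b else None,"(r",r*1000,") origin",None if o is None else (o*1000).round(0))
    ys=np.mgrid[300:310,100:600:50] if n=="scene" else None
E
```

```text
scene jacket_blue 0.91 2699 z [0.005 0.055 0.091] top n 508 circ [442.  24.] 49.7 (r 47.0 ) origin [438.  28.]
scene jacket_white 0.73 3233 z [0.004 0.053 0.092] top n 591 circ [463. 185.] 49.1 (r 47.0 ) origin [460. 187.]
scene support_ring 0.74 824 z [-0.001  0.017  0.032] top n 250 circ [ 473. -341.] 38.0 (r 31.0 ) origin [ 484. -346.]
scene cup_copper 0.59 1619 z [-0.     0.062  0.082] top n 704 circ [606. 286.] 32.9 (r 32.0 ) origin [610. 283.]
scene cup_aluminium none
scene lid 0.96 644 z [0.001 0.014 0.03 ] top n 190 circ [ 483. -173.] 25.3 (r 19.0 ) origin [ 472. -170.]
scene stopper 0.62 266 z [0.002 0.031 0.035] top n 225 circ [605.  89.] 16.4 (r 15.0 ) origin [596.  82.]
side jacket_blue 0.89 3900 z [0.001 0.057 0.09 ] top n 742 circ [441.  20.] 49.2 (r 47.0 ) origin [443.  21.]
side jacket_white 0.75 2691 z [0.002 0.062 0.09 ] top n 578 circ [455. 145.] 83.6 (r 47.0 ) origin None
side support_ring 0.56 3275 z [0.    0.016 0.031] top n 870 circ [ 468. -346.] 31.7 (r 31.0 ) origin [ 467. -347.]
side cup_copper 0.67 945 z [-0.001  0.055  0.081] top n 294 circ [604. 281.] 33.3 (r 32.0 ) origin [606. 279.]
side cup_aluminium 0.87 941 z [0.003 0.061 0.08 ] top n 325 circ [459. 346.] 33.5 (r 32.0 ) origin [454. 341.]
side lid 0.62 1385 z [0.005 0.013 0.029] top n 385 circ [ 475. -174.] 19.6 (r 19.0 ) origin [ 472. -171.]
side stopper 0.63 232 z [-0.     0.028  0.033] top n 156 circ [603.  85.] 16.8 (r 15.0 ) origin [609.  91.]
```

```bash
cat >> h.py <<'E'
def R(x,y):
    a=np.arctan2(y,x); z=np.array([np.cos(a),np.sin(a),0]); Y=np.array([0,0,-1.]); return np.stack([np.cross(Y,z),Y,z],1)
def rim(p,l,show=True):
    """circle of known radius fitted to the top-band points: centre in mm"""
    h,r,_=FEAT[l]; d=best(p,l)
    if d is None: return None
    P=pts(p,d["mask"]); U=P[abs(P[:,2]-h)<.006]
    c,rr=cv2.minEnclosingCircle((U[:,:2]*1000).astype(np.float32))
    lo,hi=np.percentile(U[:,:2]*1000,[1,99],axis=0)
    print(p["shot"],l,round(d["conf"],2),"n",len(U),"circ",np.round(c,1),round(rr,1),"mid",((lo+hi)/2).round(1),"half",((hi-lo)/2).round(1),"z99",np.percentile(P[:,2],99).round(4))
    return (lo+hi)/2
E
python3 - <<'E'
from h import *
move_ptp([.468,-.345,.26],R(.468,-.345))
p=read_camera("wrist"); print(p["world_from_camera"].round(3).tolist(),p["fovy"],state()["clock"],state()["tool_pos"],state()["ft_force"])
rim(p,"support_ring"); cv2.imwrite("pics/w1.png",p["image"][:,:,::-1])
E
```

```text
[[0.804, -0.563, -0.188, 0.517], [-0.594, -0.763, -0.255, -0.281], [0.0, 0.317, -0.948, 0.33], [0.0, 0.0, 0.0, 1.0]] 69.94397158425707 3.7167 [ 0.46722373 -0.34608607  0.26027971] [-0.89366512 -0.37574499 -0.72547546]
5 support_ring 0.88 n 1023 circ [ 469.2 -344. ] 31.1 mid [ 469.4 -343.5] half [30.1 30.1] z99 0.031
```

View pics/w1.png

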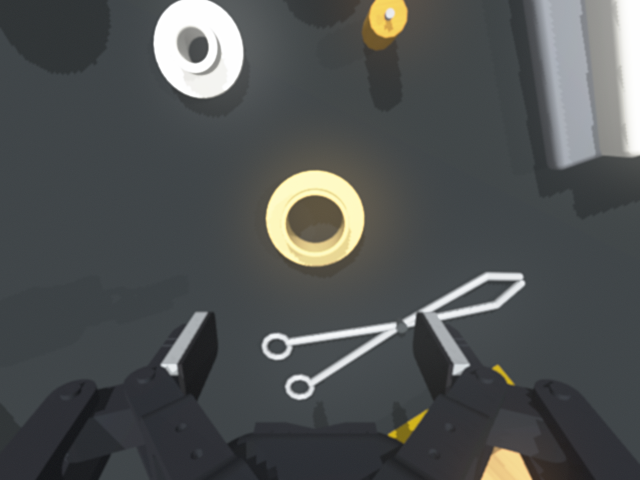

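The wrist view shows the ring at (315,218), clear between the jaws, with the tongs well outside the finger path. The fit (469,-344) agrees with the side camera, so I'll grasp the ring.

```bash
cat >> h.py <<'E'
def st(tag):
    s=state(); print(tag,"t",round(s["clock"],1),"pos",(s["tool_pos"]*1000).round(1),"F",s["ft_force"].round(1),"w",round(s["width"],3))
    return s
def grab(x,y,h,v=.15):
    servo_line([x,y,h+.03],R(x,y),.25); servo_line([x,y,h],None,.08); st("down"); set_gripper(0.0); return st("gripped")
E
python3 - <<'E'
from h import *
x,y=.469,-.344
grab(x,y,.084)
servo_line([x,y,.12],None,.08); st("lift")
servo_line([x,y,.27],None,.2); p=read_camera("wrist"); rim(p,"support_ring") 
cv2.imwrite("pics/w2.png",p["image"][:,:,::-1])
bx,by=.441,-.02
move_ptp([bx,by-.02,.30],R(.441,.021)); st("near"); p=read_camera("wrist"); rim(p,"jacket_blue"); a=p["image"]
d=best(p,"jacket_blue")
P=pts(p,d["mask"]); print(np.percentile(P,[1,50,99],axis=0).round(3).tolist(),p["world_from_camera"][:3,3])
cv2.imwrite("pics/w3.png",cv2.resize(np.hstack([cv2.imread("pics/w2.png"),a[:,:,::-1]]),(800,300)))
E
```

```text
down t 5.0 pos [ 468.8 -343.7   83.3] F [ 0.6  0.6 -0.4] w 1.005
gripped t 5.4 pos [ 469.7 -344.6   85.4] F [ 0.2 -0.3  4.7] w 0.703
lift t 6.0 pos [ 469.  -344.   120.3] F [-0.8 -0.4 -0.2] w 0.695Traceback (most recent call last):
  File "<stdin>", line 5, in <module>
  File "h.py", line 25, in rim
    lo,hi=np.percentile(U[:,:2]*1000,[1,99],axis=0)
          ~~~~~~~~~~~~~^^^^^^^^^^^^^^^^^^^^^^^^^^^^
    return _quantile_unchecked(
        a, q, axis, out, overwrite_input, method, keepdims, weights)
    return _ureduce(a,
                    func=_quantile_ureduce_func,
    ...<5 lines>...
                    overwrite_input=overwrite_input,
                    method=method)
    r = func(a, **kwargs)
    result = _quantile(arr,
                       quantiles=q,
    ...<2 lines>...
                       out=out,
                       weights=wgt)
    slices_having_nans = np.isnan(arr[-1, ...])
                                  ~~~^^^^^^^^^
IndexError: index -1 is out of bounds for axis 0 with size 0
```

```bash
sed -i 's/    c,rr=cv2/    if len(U)<5: print(l,"no top points"); return None\n    c,rr=cv2/' h.py
python3 - <<'E'
from h import *
st("now"); p=read_camera("wrist"); w2=p["image"]; d=best(p,"support_ring")
if d: P=pts(p,d["mask"]); print("held ring",np.percentile(P,[1,50,99],axis=0).round(3).tolist())
bx,by=.441,.021
move_ptp([bx,by-.03,.30],R(bx,by)); st("near"); p=read_camera("wrist"); rim(p,"jacket_blue"); a=p["image"]
cv2.imwrite("pics/w3.png",cv2.resize(np.hstack([w2,a])[:,:,::-1],(800,300)))
E
```

```text
now t 7.0 pos [ 468.4 -343.5  267.4] F [ 0.5  0.5 -1.4] w 0.703
held ring [[0.427, -0.386, 0.184], [0.473, -0.336, 0.198], [0.512, -0.299, 0.213]]
near t 8.4 pos [441.3  -9.7 299.9] F [-0.2 -0.5 -0.9] w 0.699
8 jacket_blue 0.86 n 1374 circ [441.6  21.9] 47.5 mid [441.4  31.7] half [46.5 36.9] z99 0.0912
```

View pics/w3.png

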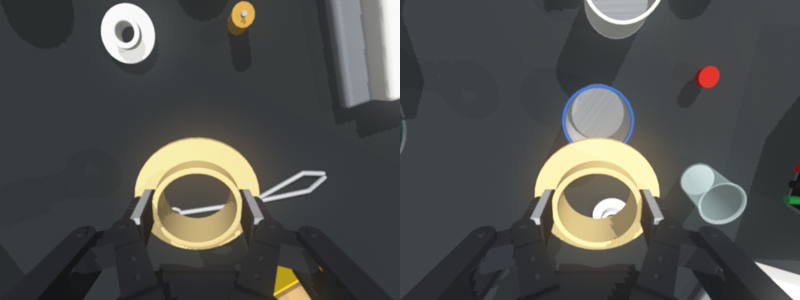

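The left view shows the ring held level and centred in the jaws. The right view shows the jacket's rim partly behind the ring. The rim circle (441.6, 21.9) has r 47.5, which is right. Now lower it, watching the force.

```bash
cat >> h.py <<'E'
def lower(x,y,z0,z1,fmax=8,step=.002):
    """guarded descent in small steps from z0 to at most z1, stopping on upward force"""
    base=state()["ft_force"][2]; z=z0
    while z>z1+1e-6:
        z=max(z-step,z1); servo_line([x,y,z],None,.03); f=state()["ft_force"]
        if f[2]-base>fmax: print("contact"); break
    st("lowered"); return z
E
python3 - <<'E'
from h import *
x,y=.4412,.0215
servo_line([x,y,.30],R(x,y),.2); servo_line([x,y,.195],None,.15); st("above")
servo_line([x,y,.176],None,.05); st("enter")
lower(x,y,.176,.162)
p=read_camera("side"); cv2.imwrite("pics/s4.png",cv2.resize(p["image"][150:350,150:400,::-1],(750,600)))
E
```

```text
above t 9.6 pos [441.8  21.2 195.9] F [-0.9  0.8 -0.5] w 0.695
enter t 10.2 pos [441.   21.5 175.6] F [ 0.1 -0.3 -0.9] w 0.697
contact
lowered t 11.9 pos [441.4  21.5 165.4] F [-7.   1.6 15.3] w 0.698
```

View pics/s4.png

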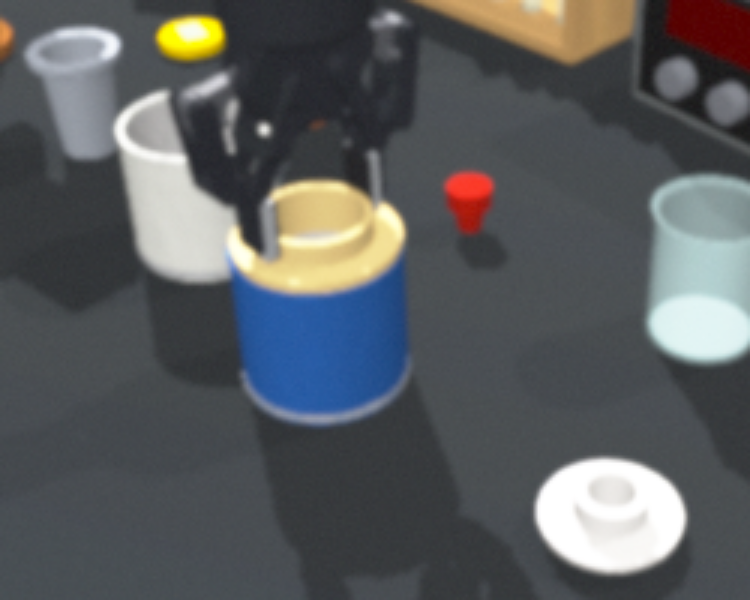

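The ring's flange sits on the blue rim, and the contact height of 165 mm is as expected. I'll release it, verify, and go to the copper cup.

```bash
cat >> h.py <<'E'
def release(x,y,z,up=.26):
    set_gripper(1.0); st("open"); servo_line([x,y,z+.02],None,.08); servo_line([x,y,up],None,.25)
def look(p,l,h):
    """top circle of a part whose top is at height h"""
    d=best(p,l)
    if d is None: print(l,"none"); return
    P=pts(p,d["mask"]); U=P[abs(P[:,2]-h)<.006]
    if len(U)<5: print(l,"z99",np.percentile(P[:,2],99)); return
    c,r=cv2.minEnclosingCircle((U[:,:2]*1000).astype(np.float32))
    lo,hi=np.percentile(U[:,:2]*1000,[1,99],axis=0)
    print(p["shot"],l,round(d["conf"],2),"circ",np.round(c,1),round(r,1),"mid",((lo+hi)/2).round(1),"half",((hi-lo)/2).round(1),"ztop",np.percentile(U[:,2],[5,50,95]).round(4))
E
python3 - <<'E'
from h import *
x,y=.4412,.0215
release(x,y,.165,.30)
servo_line([x-.01,y-.06,.30],None,.25); p=read_camera("wrist"); look(p,"support_ring",.11); rim(p,"jacket_blue"); a=p["image"]
x,y=.605,.282
move_ptp([x,y,.29],R(x,y)); p=read_camera("wrist"); look(p,"cup_copper",.08); st("cup")
cv2.imwrite("pics/w5.png",cv2.resize(np.hstack([a,p["image"]])[:,:,::-1],(800,300)))
E
```

```text
open t 12.3 pos [441.1  21.5 161.6] F [-0.   0.1  0.1] w 1.001
10 support_ring 0.83 circ [442.6  21. ] 31.0 mid [442.4  21.2] half [30.1 30. ] ztop [0.1063 0.11   0.1112]
10 jacket_blue 0.69 n 212 circ [424.2  44.9] 36.5 mid [423.2  49.1] half [27.4 20.1] z99 0.0908
11 cup_copper 0.85 circ [606.  284.9] 32.0 mid [606.  285.4] half [30.4 30.6] ztop [0.0772 0.0799 0.0811]
cup t 15.4 pos [605.2 280.4 291. ] F [-0.2  0.2  0.4] w 0.999
```

View pics/w5.png

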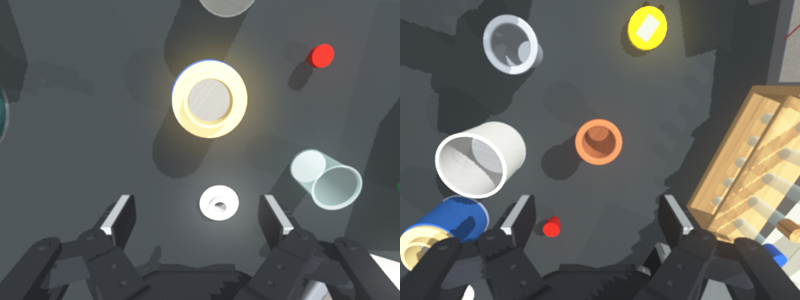

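The ring is home: top at 110 mm, centre (442.5, 21.2). The copper cup at (606,285) stands clear of the rack. Next I'll grasp the cup and bring it over the ring.

```bash
python3 - <<'E'
from h import *
x,y=.606,.285
grab(x,y,.133)
servo_line([x,y,.16],None,.08); servo_line([x,y,.29],None,.2); st("lift")
p=read_camera("wrist"); a=p["image"]; look(p,"cup_copper",.237)
x,y=.4425,.0212
servo_line([x,y,.29],R(x,y),.25); st("over"); p=read_camera("side")
cv2.imwrite("pics/s6.png",cv2.resize(np.hstack([cv2.resize(a,(640,480)),p["image"]])[:,:,::-1],(800,300)))
E
```

```text
down t 16.6 pos [605.7 284.9 132.1] F [0.3 0.2 0.9] w 1.002
gripped t 16.9 pos [606.6 285.2 134.6] F [-0.7 -0.6  4.2] w 0.716
lift t 18.2 pos [605.5 284.8 287.9] F [-0.3  0.6 -2.9] w 0.72
12 cup_copper 0.83 circ [606.1 284.8] 32.2 mid [605.7 285.4] half [30.2 30.5] ztop [0.2317 0.2333 0.2344]
over t 19.7 pos [442.8  21.8 289.9] F [ 1.3 -0.3 -1.2] w 0.719
```

View pics/s6.png

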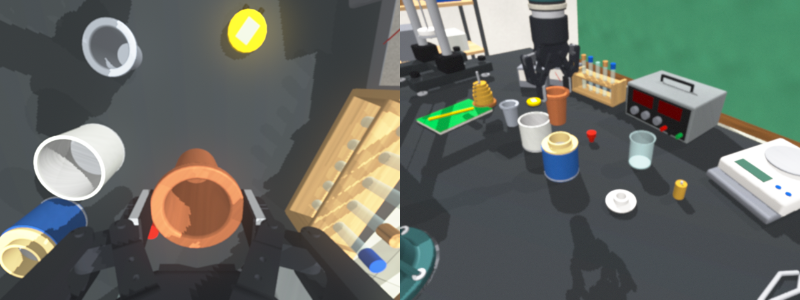

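The cup is held by its lip, upright and centred, and the side view has it directly above the ring. Lowering.

```bash
python3 - <<'E'
from h import *
x,y=.4423,.0212
servo_line([x,y,.25],None,.12); st("entry")
servo_line([x,y,.215],None,.06); s=st("mid")
lower(x,y,.215,.169,fmax=9)
p=read_camera("side"); cv2.imwrite("pics/s7.png",cv2.resize(p["image"][150:350,150:400,::-1],(750,600)))
E
```

```text
entry t 20.3 pos [442.4  21.5 249.9] F [ 0.2  0.1 -1.8] w 0.722
mid t 21.0 pos [442.4  21.2 215.1] F [ 0.5  0.3 -0.9] w 0.719
contact
lowered t 26.2 pos [443.   21.2 176.2] F [-3.2  0.7 11.7] w 0.723
```

View pics/s7.png

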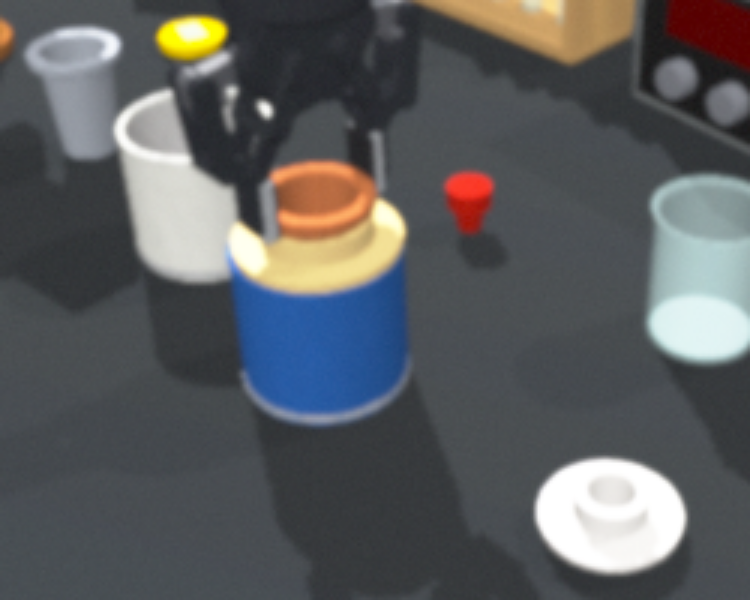

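```bash
python3 - <<'E'
from h import *
x,y=.4423,.0212
for z in (.174,.172,.170):
    servo_line([x,y,z],None,.03); sleep(.2); st(z)
E
```

```text
0.174 t 26.7 pos [442.9  21.2 176.3] F [-2.4  0.2  9. ] w 0.719
0.172 t 27.2 pos [443.   21.1 176. ] F [-5.3  0.7 16.1] w 0.719
0.17 t 27.6 pos [443.2  21.2 175.7] F [-7.2  0.4 23.8] w 0.724
```

```bash
python3 - <<'E'
from h import *
x,y=.4423,.0212
servo_line([x,y,.176],None,.03)
for n in("side","scene"):
    p=read_camera(n); look(p,"cup_copper",.118); look(p,"support_ring",.11)
for dx,dy in((-.0015,0),(-.003,0),(-.0015,.0015),(-.0015,-.0015)):
    servo_line([x+dx,y+dy,.176],None,.03); servo_line([x+dx,y+dy,.173],None,.03); sleep(.2); st((dx,dy))
E
```

```text
cup_copper none
15 support_ring 0.78 circ [431.3   6.1] 32.2 mid [433.6   1.4] half [27.5 13.7] ztop [0.1044 0.108  0.1106]
16 cup_copper 0.86 circ [443.   25.1] 33.4 mid [441.9  29.7] half [29.7 25.3] ztop [0.1134 0.1207 0.1233]
16 support_ring 0.72 circ [456.4  33.6] 33.1 mid [454.4  41.1] half [26.5 13.1] ztop [0.1051 0.1083 0.1148]
(-0.0015, 0) t 29.0 pos [440.6  21.2 172.7] F [-0.8 -0.1  1.6] w 0.721
(-0.003, 0) t 29.7 pos [439.2  21.2 172.8] F [ 0.3  0.  -2.5] w 0.722
(-0.0015, 0.0015) t 30.4 pos [440.7  22.7 172.9] F [ 0.2 -0.3 -2.8] w 0.715
(-0.0015, -0.0015) t 31.2 pos [440.7  19.7 172.9] F [ 0.5  0.4 -2.3] w 0.714
```

It had caught on the wall of the hole. Shifting 1.5 mm in −x freed it, so I'll lower to the true seat.

```bash
python3 - <<'E'
from h import *
x,y=.4408,.0212
servo_line([x,y,.173],None,.03)
z=lower(x,y,.173,.165,fmax=9,step=.001)
servo_line([x,y,state()["tool_pos"][2]],None,.03); st("relax")
release(x,y,.172,.31)
servo_line([x-.01,y-.06,.31],None,.25); p=read_camera("wrist"); look(p,"cup_copper",.118); look(p,"jacket_blue",.09); a=p["image"]
x,y=.474,-.173
move_ptp([x,y,.26],R(x,y)); p=read_camera("wrist"); look(p,"lid",.028); st("lid")
cv2.imwrite("pics/w8.png",cv2.resize(np.hstack([a,p["image"]])[:,:,::-1],(800,300)))
p=read_camera("scene"); look(p,"cup_copper",.118)
E
```

```text
contact
lowered t 31.9 pos [441.3  21.2 172.6] F [-3.1 -0.6  7.1] w 0.722
relax t 32.2 pos [441.   21.2 172.7] F [-0.6 -0.7  1. ] w 0.721
open t 32.5 pos [440.8  21.2 172.6] F [-0.3  0.5 -0.2] w 1.001
17 cup_copper 0.57 circ [441.3  21.2] 31.9 mid [441.3  21.5] half [30.  30.3] ztop [0.1156 0.1179 0.1192]
17 jacket_blue 0.84 circ [434.6  42.6] 41.6 mid [434.2  50.2] half [38.3 18.9] ztop [0.0885 0.0899 0.0913]
18 lid 0.97 circ [ 477.4 -172. ] 19.2 mid [ 477.5 -171.5] half [18.1 18.2] ztop [0.0245 0.0277 0.029 ]
lid t 34.8 pos [ 474.3 -171.7  260.9] F [-0.2  0.5  0. ] w 1.003
19 cup_copper 0.71 circ [441.4  24.1] 33.4 mid [442.6  23.9] half [31.  30.8] ztop [0.1131 0.1169 0.1198]
```

View pics/w8.png

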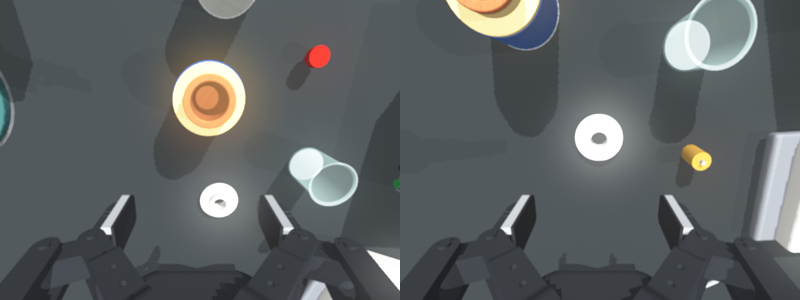

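The cup is home: lip top at 118 mm, centre (441.3, 21.3). The lid is at (477.4,-171.8) with nothing near the finger path. Next: grasp and place the lid.

```bash
python3 - <<'E'
from h import *
x,y=.4774,-.1718
g=grab(x,y,.088)["tool_pos"][2]
servo_line([x,y,.12],None,.08); servo_line([x,y,.27],None,.2); st("lift")
p=read_camera("wrist"); a=p["image"]; look(p,"lid",.27-g+.028)
x,y=.4413,.0213
servo_line([x,y,.27],R(x,y),.25); st("over")
servo_line([x,y,g+.122],None,.1); st("entry")
lower(x,y,g+.122,g+.106,fmax=6,step=.001); print("home expected",g+.110)
p=read_camera("side"); cv2.imwrite("pics/s9.png",np.hstack([cv2.resize(a,(400,300)),cv2.resize(p["image"][150:350,150:400],(400,300))])[:,:,::-1])
E
```

```text
down t 36.2 pos [ 477.4 -171.8   88. ] F [ 0.6 -0.7  0. ] w 0.998
gripped t 36.7 pos [ 478.  -172.1   88.9] F [-0.3  0.7  4.2] w 0.42
lift t 38.2 pos [ 476.8 -171.5  268.2] F [-0.5  0.6 -1.9] w 0.412
20 lid 0.66 circ [ 479.8 -164.7] 30.5 mid [ 477.5 -171.4] half [18.2 18.3] ztop [0.2042 0.2069 0.208 ]
over t 39.2 pos [441.3  20.8 269.8] F [ 0.7 -0.9 -0.2] w 0.418
entry t 39.9 pos [441.6  21.  211.4] F [ 0.8 -0.6 -0.2] w 0.418
contact
lowered t 43.4 pos [441.5  21.3 199. ] F [-3.3  0.1  9. ] w 0.417
home expected 0.1989326663807232
```

View pics/s9.png

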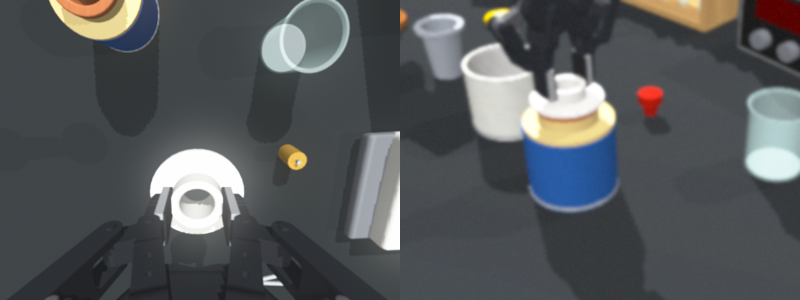

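The lid made contact at exactly the expected height (199.0 against 198.9 mm) and sits level on the lip. I'll release it and go to the stopper.

```bash
python3 - <<'E'
from h import *
x,y=.4413,.0213
servo_line([x,y,state()["tool_pos"][2]],None,.03); st("relax")
release(x,y,.199,.32)
servo_line([x-.01,y-.06,.32],None,.25); p=read_camera("wrist"); look(p,"lid",.138); a=p["image"]
x,y=.604,.087
move_ptp([x,y,.26],R(x,y)); p=read_camera("wrist"); look(p,"stopper",.032); st("stopper")
cv2.imwrite("pics/w10.png",cv2.resize(np.hstack([a,p["image"]])[:,:,::-1],(800,300)))
E
```

```text
relax t 43.7 pos [441.4  21.3 199.1] F [ 1.2 -0.8  1.8] w 0.416
open t 44.3 pos [441.3  21.3 198.9] F [ 0.3 -0.2 -0.6] w 0.997
22 lid 0.75 circ [442.   20.7] 19.0 mid [441.9  20.9] half [18. 18.] ztop [0.1361 0.1379 0.1392]
23 stopper 0.7 circ [603.5  86.9] 15.2 mid [603.5  87.3] half [13.3 14.4] ztop [0.0307 0.0321 0.0332]
stopper t 46.7 pos [603.6  86.2 261.6] F [-0.2  0.4 -0.2] w 1.002
```

View pics/w10.png

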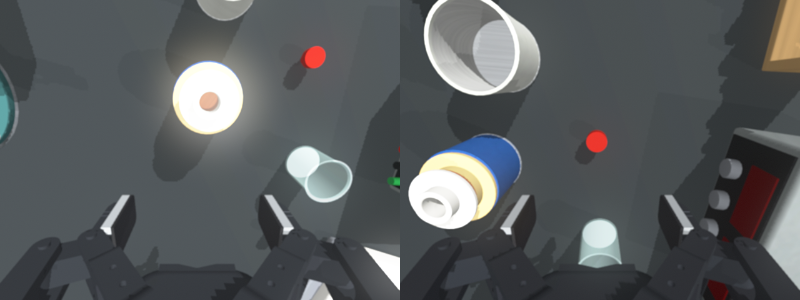

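The lid is home: top at 138 mm, centre (442.0, 20.8). The stopper is at (603.5, 87), and the beaker and meter are both over 100 mm from it. Next: grasp and insert the stopper.

```bash
python3 - <<'E'
from h import *
x,y=.6035,.087
g=grab(x,y,.093)["tool_pos"][2]
servo_line([x,y,.12],None,.08); servo_line([x,y,.30],None,.2); st("lift")
p=read_camera("wrist"); a=p["image"]; look(p,"stopper",.30-g+.032)
x,y=.4418,.021
servo_line([x,y,.30],R(x,y),.25); st("over")
servo_line([x,y,g+.142],None,.1); st("entry")
lower(x,y,g+.142,g+.116,fmax=5,step=.001); print("home expected",g+.120)
p=read_camera("side"); cv2.imwrite("pics/s11.png",np.hstack([cv2.resize(a,(400,300)),cv2.resize(p["image"][150:350,150:400],(400,300))])[:,:,::-1])
E
```

```text
down t 48.0 pos [603.2  87.   92.2] F [ 0.5 -0.4  0.4] w 0.994
gripped t 48.5 pos [603.9  87.   93.7] F [-0.   0.4  2.2] w 0.316
lift t 50.1 pos [603.  87. 298.] F [-0.9  0.7 -0.5] w 0.322
24 stopper 0.89 circ [603.9  86.9] 15.8 mid [603.4  87.3] half [13.2 14.4] ztop [0.235  0.2364 0.2374]
over t 51.0 pos [442.4  21.2 299.9] F [-0.4 -1.1  0.5] w 0.317
entry t 51.8 pos [442.3  21.  236.2] F [ 0.1 -0.   0.5] w 0.318
contact
lowered t 57.6 pos [442.   21.  213.7] F [-1.9  0.8  5.6] w 0.317
home expected 0.21369609444787524
```

View pics/s11.png

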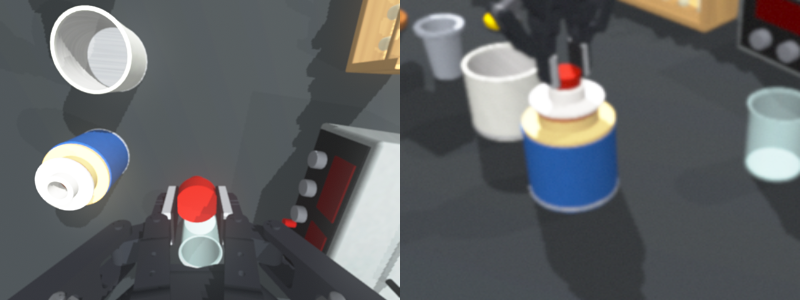

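The stopper made contact exactly at the home height (213.7 mm). I'll release it, retreat and check everything.

```bash
python3 - <<'E'
from h import *
x,y=.4418,.021
servo_line([x,y,state()["tool_pos"][2]],None,.03); st("relax")
release(x,y,.214,.33)
servo_line([x-.01,y-.09,.33],None,.25); p=read_camera("wrist"); a=p["image"]
for l,h in (("stopper",.152),("lid",.138)): look(p,l,h)
servo_line([.40,-.25,.33],None,.3); sleep(.3); p=read_camera("side"); look(p,"stopper",.152); look(p,"jacket_blue",.09); look(p,"cup_aluminium",.08)
look(p,"jacket_white",.09)
q=read_camera("scene"); look(q,"stopper",.152); look(q,"cup_copper",.118); look(q,"support_ring",.096); look(q,"jacket_white",.09); look(q,"cup_aluminium",.08); st("end")
cv2.imwrite("pics/s12.png",np.hstack([cv2.resize(p["image"][100:350,130:380],(400,400)),cv2.resize(q["image"][130:330,280:480],(400,400))])[:,:,::-1])
E
```

```text
relax t 57.9 pos [441.9  21.  213.7] F [1.  0.  1.9] w 0.321
open t 58.5 pos [441.8  21.  213.6] F [-0.3  0.7 -0.1] w 1.002
26 stopper 0.88 circ [442.4  21.1] 14.8 mid [442.4  21.2] half [13.7 13.8] ztop [0.151  0.1521 0.1533]
26 lid 0.95 circ [442.1  20.8] 19.1 mid [442.   20.6] half [18.3 18.3] ztop [0.1368 0.1381 0.1393]
27 stopper 0.86 circ [441.8  19. ] 16.4 mid [441.2  19.1] half [14.6 15.1] ztop [0.1468 0.1514 0.1524]
27 jacket_blue 0.68 circ [428.7   3.9] 42.6 mid [427.6  -0.7] half [34.4 26.1] ztop [0.0843 0.0868 0.0899]
cup_aluminium none
27 jacket_white 0.94 circ [462.2 181.3] 49.2 mid [460.5 180.7] half [45.8 46.6] ztop [0.0844 0.0882 0.0904]
28 stopper 0.78 circ [443.1  22.6] 17.0 mid [442.3  23.6] half [14.8 13.5] ztop [0.1471 0.1514 0.1539]
cup_copper none
28 support_ring 0.67 circ [443.6  23.4] 46.4 mid [447.3  25.4] half [40.  42.8] ztop [0.0915 0.0957 0.1002]
28 jacket_white 0.87 circ [462.7 185.5] 49.2 mid [462.5 185.3] half [46.9 46.5] ztop [0.0846 0.0887 0.092 ]
28 cup_aluminium 0.85 circ [462.  350.8] 33.1 mid [461.7 351.8] half [31.2 30. ] ztop [0.0751 0.0791 0.0815]
end t 61.7 pos [ 400.  -250.1  330. ] F [ 0.2 -0.7  0. ] w 1.003
```

View pics/s12.png

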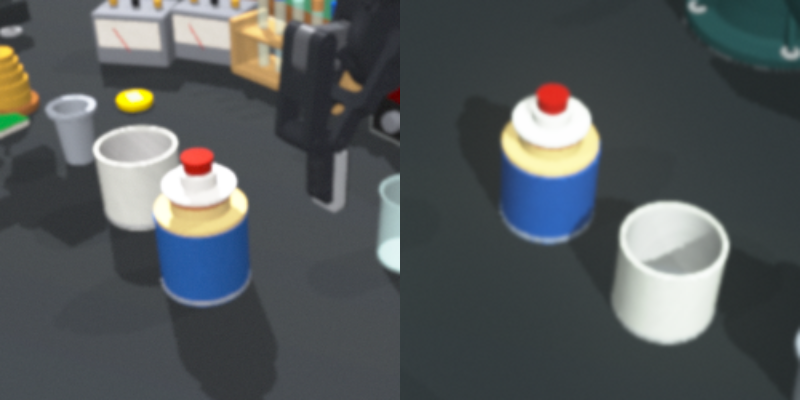

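Everything is stacked upright: stopper top at 152 mm and lid top at 138 mm, both as specified. Handing in.

```bash
python3 -c "
from rig import *
sign_off()"
```

```text
the job is handed in; nothing more can be done
```

The calorimeter is assembled on the blue jacket in the order asked: ring, copper cup, lid, stopper. I lowered each part with force checks and released it only once it was on its seat. I handed in with about 62 s on the clock.

- **Heights:** the tops measured ring 110 mm, cup lip 118 mm, lid 138 mm and stopper 152 mm, all as specified. All are centred within about 1 mm of (442, 21) mm.
- **Snag:** the cup first caught on the wall of the ring's hole about 3 mm above its seat, with up to 24 N showing at the wrist. I moved it 1.5 mm in −x and it then went fully home.
- **Left alone:** the white jacket measured in the same place at the end as at the start. The aluminium cup was upright at the end, and the arm did not go near it.
- **Checks that failed or disagreed:**
    - The last side view did not detect the aluminium cup. The last scene view did, at (462, 351), against (459, 346) from the side camera at the start, which is within the usual difference between cameras.
    - The last scene view did not detect the copper cup, which is mostly hidden under the lid.
    - The final rim fit on the blue jacket was off, because the ring covers it. In the pictures the jacket is upright, and the stack stands where the jacket was first measured.

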